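# Prop the fume hood's shutter open on its stay

## Task

Draw the blue shutter of the fume hood open by the red grip of its stay bar, then drop the yellow-ringed hole of the bar over the brass stop pin, fully home on the pin's shoulder, so that the pin holds the shutter open against its spring, and let go. Feel for the hole and seat it gently: never force the bar down on the pin, never let the shutter snap shut, and leave everything else on the table where it lies.

Things in the scene. Friction and masses are not known exactly. Their poses are not given: they have to be found in the camera images.
- hood: White sheet-steel fume hood, 360 x 170 x 220 mm, fixed, black hose at its back. Origin: on the shutter's upright hinge axis, at table height. x runs along the mouth away from the free edge (the hood and the shut shutter lie to -x); y points out of the mouth, the way the shutter opens; z up.
- shutter (a joint): Blue louvred shutter, 330 mm wide, top 205 mm up, on the upright hinge at hood's origin. 0 = shut (along the hood's -x), grows as its free edge swings out to the hood's +y (clockwise from above), to 1.2 rad. A hinge spring pulls it shut: about 0.56 N m when shut plus 0.35 N m per rad, a pull of 3 to 7 N at the stay's grip. Should not close faster than about 1.5 rad/s.
- stay: Steel stay bar 28 x 5 mm, holes 11.5 mm at 80, 120, 160, 200, 240 mm from its pivot, the 160 one ringed yellow. Origin: pivot on the shutter 220 mm along it from the hinge, 30 mm in front of it, 40.5 mm up, mid-thickness. x runs out to the grip at 265 mm, y across, z up through the thickness. Swivels freely and lifts about the pivot; unsupported it droops about 0.043 rad onto a stop. 0.27 to 0.43 kg.
- grip_mid (a point): The red upright round grip at the stay's free end: 16 mm across, standing from 2.5 to 52.5 mm above the bar's mid-thickness, capped by a 23 mm flange 5 mm thick. This point is on its axis, 34.5 mm above mid-thickness. The bar end is 16 mm beyond it.
- stop_plate: Fixed aluminium plate 50 x 110 x 8 mm; origin under its centre, z up. A steel post (22 mm across, flat shoulder at z 38 mm) with a brass pin on top (10 mm across, tip at z 53 mm, edge bevelled 1.2 mm) is clamped somewhere in its slot: on the plate's y axis, up to 14 mm either side of the centre. WHERE is not measured: look or feel for it. The bar must never press on post or pin with 30 N or more.
- coupon_a: Practice coupon, dark steel plate 75 x 55 x 6 mm with three weld beads; origin under its centre. Bystander.
- coupon_b: Practice coupon, dark steel plate 75 x 55 x 6 mm with two weld beads; origin under its centre. Bystander.
- coupon_c: Practice coupon, dark steel plate 75 x 55 x 6 mm with three weld beads; origin under its centre. Bystander.
- magnet: Red triangular welding magnet lying flat, about 100 x 95 x 16 mm; origin under its middle. Bystander.
- slag_hammer: Slag hammer lying flat, wooden handle 190 mm along x, dark head 110 mm across y at +x; 28 mm high. Bystander.
- wire_brush: Hand brush lying flat, under 260 mm long along x, 42 mm wide, under 40 mm high. Bystander.
- pliers: Pliers lying flat, red handles to -x, about 165 mm long, 16 mm high. Bystander.
- spray_can: Upright white and yellow spray can, 60 mm across, 170 mm high; origin under its centre. Bystander.
Things that resemble listed ones, but are neither listed nor needed, are in the scene too. Of the things like the stop_plate, leave any that is brown or orange; of the rest the larger one is meant.

How it is judged (in metres and radians):
On the way:
1. the shutter is drawn open (value of joint shutter above 0.18 rad), for 0.1 s.
At the end, for the whole second after the job is handed in: The ringed hole (160 mm) is over the pin (plate centre within 16.5 mm of that hole along the bar and 12.5 mm across, as the slot allows; the next holes are 40 mm away), the bar is down level on the shoulder within 2 mm (0.0125 rad), the shutter stands over 0.18 rad open, all at rest (x of stop_plate in the frame of stay between 0.1435 and 0.1765 m and y of stop_plate in the frame of stay between -0.0125 and 0.0125 m and angle between stay's own x axis and vertical between 1.5583 and 1.5833 rad and value of joint shutter above 0.18 rad and velocity of joint shutter between -0.02 and 0.02 rad/s and angular speed of stay below 0.05 rad/s); the robot touches nothing.
It fails at once if the bar presses on the post or pin with 30 N or more (contact force between stay and stop_plate above 30 N).
It fails at once if the shutter snaps shut (closes faster than 1.5 rad/s) (velocity of joint shutter below -1.5 rad/s).
It fails at once if a loose thing on the table is shifted over 20 mm (distance of any of coupon_a, coupon_b, coupon_c, magnet, slag_hammer, wire_brush, pliers, spray_can from where it was at the start of the episode above 0.02 m).
It also fails if it takes over 72 s, if anything falls off the work surface, if the arm or the gripper's body presses on something with over 40 N, if the wrist force passes 120 N, or if a joint passes its speed limit or range.

## Robot

A 7-joint arm with a two-finger parallel gripper is mounted at the origin on the work surface. World frame = base frame: x ahead of the robot, y to its left, z up, the work surface at z = 0. Lengths are in m, angles in degrees, forces in N, time in s.
With the tool pointing down it reaches from about 0.35 to 0.9 m from the base axis. Payload 8.1 kg.
Tool frame: the origin (TCP) lies midway between the tips of the shut fingers; the grasp point (between the pads) lies 19 mm behind it; z points along the fingers, y is the line along which they close (so a half turn about z gives the same grasp; the last joint's range is limited). The gripper opens to 85 mm and grips with 20 to 120 N. Pads are 22 mm wide; open, the fingers measure 114 mm over their backs; the gripper's body (76 mm by 85 mm) begins 54 mm behind the grasp point. The pads swing forward as they close: fully open they stand 13 mm farther back than shut.
Start: joints at [-5.879, 24.895, 1.432, 90.138, -0.665, 64.973, -4.303], TCP at [0.625, -0, 0.231] pointing down, gripper open.
Joint ranges: [-149.89, 149.89], [-25.12, 119.58], [-72.63, 75.52], [4.76, 147.25], [-75.54, 255.54], [6.69, 114.76], [-157.13, 157.13]. Speed limits (degrees/s): [127.2, 127.2, 172.46, 172.46, 180, 180, 180].

## Interface

Orientations are given as a 3x3 rotation matrix whose columns are the frame's x, y, z axes.
In Python, from cell import r, eyes gives the robot as it stands. Calls block until the motion is done:
- r.move_to(position, orientation): joint-space move of the TCP to a pose.
- r.move_linear(position, attitude=None, velocity=0.15): straight line of the TCP; attitude=None keeps the orientation; velocity is the mean speed in m/s.
- r.move_joints(angles): joint-space move.
- r.release() and r.close(grip_force=None): open the fingers fully, or close them until they stop; grip_force is the grip in N (None keeps the last).
- r.wait(seconds).
- r.ik(position, orientation): joint angles nearest the present ones, or None.
- r.get_obs(): the state.
- eyes.snapshot(name): name is "scene" or "side" or "wrist"; returns a dict with "color" (480x640x3 uint8, blue, green, red), "vfov" (degrees; the focal length in pixels is half the picture's height over the tangent of half this angle, whatever the lens; pixels are square), "cx", "cy" (the principal point, pixels), "distortion" ([k1, k2, p1, p2, k3] as OpenCV has them; the pictures are not rectified), "eye" and "attitude" of the camera in the world. Camera axes: x right, y up, looking along -z (the intrinsics and any distortion apply to the point x, -y, -z); pixel columns grow to the right and rows downward; lengths in m; the calibration is good to about 2 mm. A picture is of the moment at which its call begins. There is no depth.
A pose or a line that the arm cannot do raises r.PlanningError and nothing moves.
- r.job_done(): hands the job in; it is judged then, once.
The state is a dict: "time_s": time; "joint_positions": joint angles; "joint_vel": joint speeds; "joint_torque": joint torques, N m; "eef_pos": TCP position; "tcp_rot": TCP orientation; "contact_force": force on the tool from outside, world axes, zero at the start; "wrist_torque": the same for the moment, N m; "width": opening from 0.0 (shut) to 1.0 (fully open); "grasp_force": force on a finger pad.
Only numpy, scipy, OpenCV 4.12 (cv2) and the standard library are available. Lean on these libraries where they do the work, as an engineer would, in place of code of your own. Each camera call takes 0.05 s, during which the arm holds its last target. There are 200 camera calls.

## Working session

There is one attempt and no reset: what is moved stays moved. The work goes in short steps, each a Python script; the robot and the scene stay as the last script left them, time stands still between calls to the robot, and variables do not carry over. Pictures are saved under pics/ and viewed, at most 10 in all, crops included, and the job is handed in when it is done.

```bash
ls; mkdir -p pics
python3 - <<'E'
from cell import r, eyes
import cv2, pickle
S={}
for n in ("scene","side","wrist"):
    s=eyes.snapshot(n); S[n]=s; cv2.imwrite(f"pics/{n}0.png",s["color"]); print(n,s["vfov"],s["cx"],s["cy"],s["distortion"],s["eye"],s["attitude"])
pickle.dump(S,open("s0.pkl","wb"))
print(r.get_obs())
E
```

```text
pics
scene 51.211778332409125 322.05529946113955 239.93760031147053 [-0.11472112  0.          0.          0.          0.        ] [ 1.44956115 -0.19537785  0.69835314] [[ 0.18702294 -0.54428872  0.81778494]
 [ 0.98212036  0.08538281 -0.16777777]
 [ 0.02149477  0.83454153  0.55052558]]
side 49.53042522217347 313.5617665110981 234.81227511872888 [-0.00378945  0.          0.          0.          0.        ] [-0.0484208   0.69658066  0.82489533] [[-0.77456402  0.41289423 -0.47913352]
 [-0.63249426 -0.50412717  0.58805341]
 [ 0.00125963  0.75853421  0.651632  ]]
wrist 61.10961595103621 326.0856566210458 241.82434859382107 [0.01089378 0.         0.         0.         0.        ] [0.62508557 0.07187045 0.37259229] [[ 9.99998869e-01 -1.25700071e-03  8.25475183e-04]
 [ 9.72561686e-04  9.59256526e-01  2.82534904e-01]
 [-1.14698903e-03 -2.82533782e-01  9.59256664e-01]]
{'time_s': 0.15, 'joint_positions': array([-5.87948006, 24.92716266,  1.43095159, 90.17651476, -0.66347861,
       64.97245871, -4.30451431]), 'joint_vel': array([-0.00253789, -0.07844726, -0.07702246, -0.14987205,  0.00943496,
        0.01137527, -0.03298716]), 'joint_torque': array([ 1.93215681e-03, -6.70885992e+01,  1.02606665e+00, -3.16448736e+01,
        1.57136447e-02,  9.07747715e-03, -7.57739531e-05]), 'eef_pos': array([ 6.24626903e-01, -4.28032916e-05,  2.30711672e-01]), 'tcp_rot': array([[ 7.22306858e-05,  9.99999304e-01, -1.17747429e-03],
       [ 9.99999989e-01, -7.23803249e-05, -1.27042687e-04],
       [-1.27127825e-04, -1.17746510e-03, -9.99999299e-01]]), 'contact_force': array([ 0.46098902, -0.05811901, -0.34926567]), 'wrist_torque': array([ 0.03773279, -0.02118527,  0.02778153]), 'grasp_force': 0.0, 'width': 0.9951206715695783}
```

View pics/scene0.png

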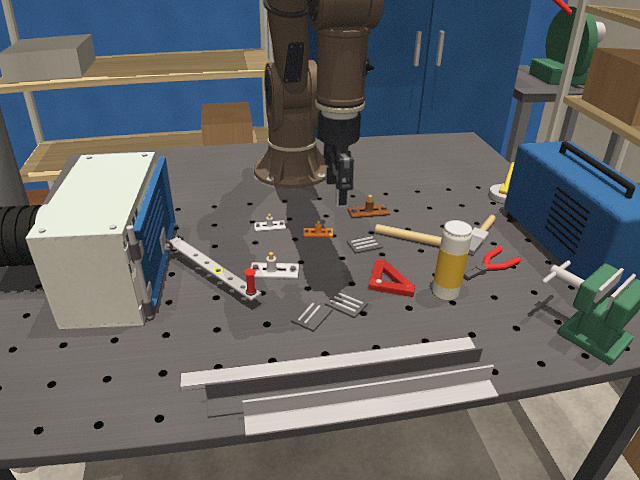

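View pics/side0.png

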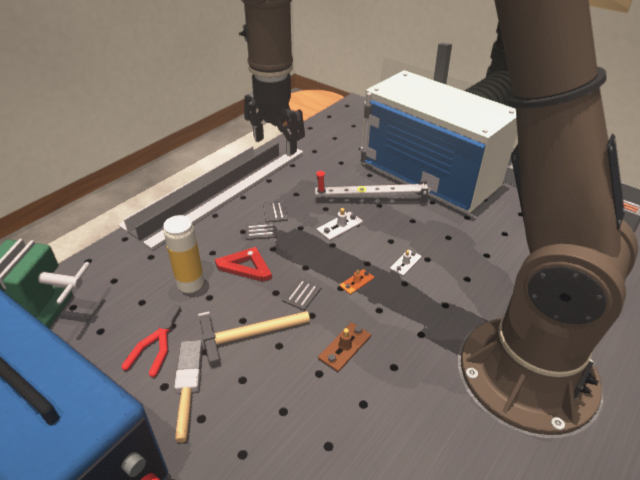

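The scene view has four things like the stop plate: white large (275,268), white small (270,225), orange (318,231) and brown (370,210). I choose the large white one at (275,268), which is at (340,222) in the side view. The red grip is at scene (250,283) and side (321,183). The other red things are the magnet and the pliers. I'll check these with close crops.

Run:
```python
import cv2
a=cv2.imread("pics/scene0.png")[200:310,130:310]; cv2.imwrite("pics/c1.png",cv2.resize(a,None,fx=4.4,fy=4.4,interpolation=cv2.INTER_CUBIC))
a=cv2.imread("pics/side0.png")[160:250,300:460]; cv2.imwrite("pics/c2.png",cv2.resize(a,None,fx=5,fy=5,interpolation=cv2.INTER_CUBIC))
```

```text
(no output)
```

View pics/c1.png

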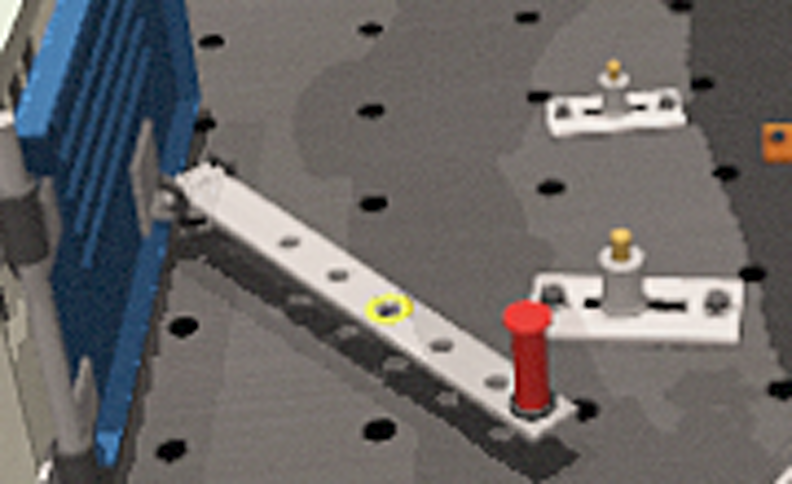

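View pics/c2.png

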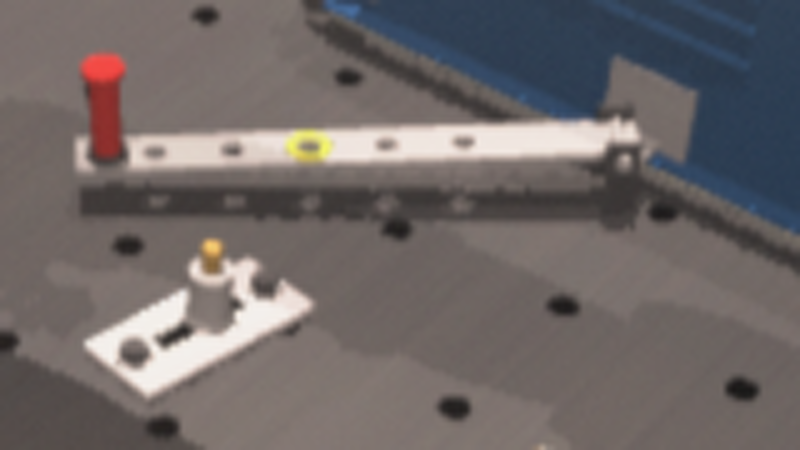

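Choice confirmed: the larger white plate (brass pin tip at c1 (621,234), c2 (212,243)), the yellow ring at c1 (388,308), c2 (309,146), and the grip top at c1 (527,312), c2 (103,66).

```bash
cat > vis.py <<'E'
import numpy as np, cv2
def K(s):
    f=240/np.tan(np.radians(s["vfov"]/2)); return np.array([[f,0,s["cx"]],[0,f,s["cy"]],[0,0,1.]])
def ray(s,uv):
    p=cv2.undistortPoints(np.array([[uv]],float),K(s),np.array(s["distortion"],float))[0,0]
    d=np.array(s["attitude"])@np.array([p[0],-p[1],-1]); return np.array(s["eye"]),d/np.linalg.norm(d)
def tri(*sv):
    A=np.zeros((3,3));b=np.zeros(3);R=[ray(s,u) for s,u in sv]
    for o,d in R:
        M=np.eye(3)-np.outer(d,d);A+=M;b+=M@o
    x=np.linalg.solve(A,b); return x,[np.linalg.norm((np.eye(3)-np.outer(d,d))@(x-o)) for o,d in R]
def atz(s,uv,z):
    o,d=ray(s,uv); return o+d*(z-o[2])/d[2]
E
python3 - <<'E'
from vis import *; import pickle
np.set_printoptions(precision=4,suppress=True)
S=pickle.load(open("s0.pkl","rb"));a,b=S["scene"],S["side"]
c1=lambda p:((p[0]+.5)/4.4-.5+130,(p[1]+.5)/4.4-.5+200)
c2=lambda p:((p[0]+.5)/5-.5+300,(p[1]+.5)/5-.5+160)
P=dict(pin=((621,234),(212,243)),griptop=((527,312),(103,66)),h80=((290,242),(463,141)),h120=((338,275),(387,144)),h160=((388,308),(309,146)),h200=((441,345),(232,149)),h240=((496,381),(155,152)),
 plA=((553,296),(264,285)),plB=((718,301),(134,350)))
for k,(p,q) in P.items(): print(k,*tri((a,c1(p)),(b,c2(q))))
# shutter corner rays
print("pin atz",atz(a,c1((621,234)),.053),atz(b,c2((212,243)),.053))
print("shutter top near (scene)",atz(a,c1((32,133)),.205),"top far",atz(a,(171,157),.205))
print("side top",atz(b,(372,102),.205),atz(b,(484,148),.205), "bottom",atz(b,(362,164),.0),atz(b,(466,207),.0))
E
```

```text
pin [ 0.5277 -0.1214  0.0539] [np.float64(0.0016520065760635228), np.float64(0.0016520065760635375)]
griptop [ 0.6337 -0.1723  0.0869] [np.float64(0.004365416201671044), np.float64(0.004365416201670979)]
h80 [ 0.4896 -0.2895  0.0398] [np.float64(0.002622389902154216), np.float64(0.0026223899021542035)]
h120 [ 0.5201 -0.2649  0.0378] [np.float64(0.002739053070062245), np.float64(0.002739053070062214)]
h160 [ 0.5512 -0.2398  0.0366] [np.float64(0.003289999052405719), np.float64(0.0032899990524058115)]
h200 [ 0.5823 -0.2148  0.0343] [np.float64(0.003257372423506708), np.float64(0.0032573724235067845)]
h240 [ 0.6129 -0.1896  0.0327] [np.float64(0.0036379748529136264), np.float64(0.003637974852913592)]
plA [ 0.5187 -0.1568  0.0114] [np.float64(0.0026677573397648913), np.float64(0.0026677573397648267)]
plB [ 0.5369 -0.0733  0.0126] [np.float64(0.0016760954735468548), np.float64(0.0016760954735467342)]
pin atz [ 0.5246 -0.1225  0.053 ] [ 0.5284 -0.1202  0.053 ]
shutter top near (scene) [ 0.6303 -0.3772  0.205 ] top far [ 0.306  -0.3354  0.205 ]
side top [ 0.6253 -0.3703  0.205 ] [ 0.2992 -0.3428  0.205 ] bottom [ 0.6485 -0.3801  0.    ] [ 0.3219 -0.3846  0.    ]
```

Run:
```python
import cv2
a=cv2.imread("pics/side0.png")[65:215,350:530]; a=cv2.resize(a,None,fx=4,fy=4,interpolation=cv2.INTER_CUBIC); cv2.imwrite("pics/c3.png",a)
```

```text
(no output)
```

View pics/c3.png

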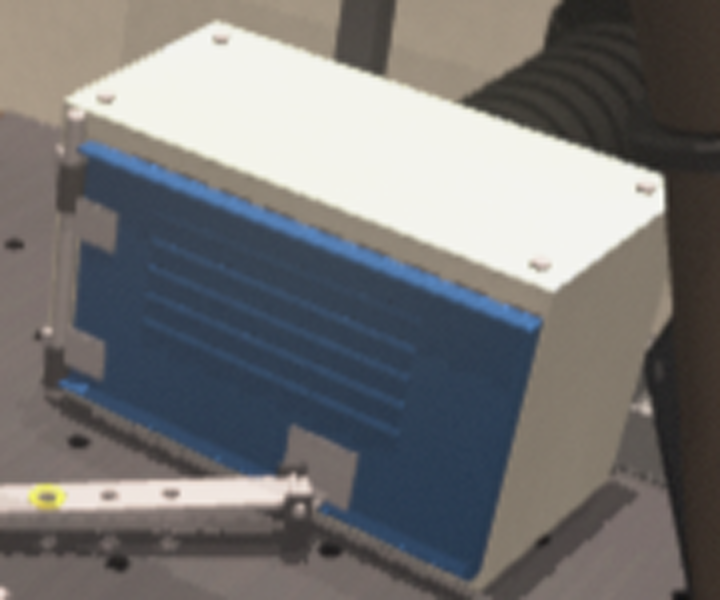

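The crop shows the shutter shut and the hinge on its left, the far +x side (foot at side pixel (363,161)). Next I'll write the geometry helper and plan the goal.

```bash
cat > bar.py <<'E'
import numpy as np
from scipy.optimize import brentq
np.set_printoptions(precision=4,suppress=True)
H=np.array([.643,-.389]); TH0=.10   # hinge, shut direction angle (measured from -x toward +y)
Q=np.array([.5275,-.1212])          # pin
ZP=.0405
def piv(phi):
    t=TH0+phi; e=np.array([-np.cos(t),np.sin(t)]); n=np.array([np.sin(t),np.cos(t)])
    return np.r_[H+.22*e+.03*n,ZP]
def rot(yaw,p):
    u=np.array([np.cos(p)*np.cos(yaw),np.cos(p)*np.sin(yaw),np.sin(p)]); v=np.array([-np.sin(yaw),np.cos(yaw),0])
    return np.c_[u,v,np.cross(u,v)]
def tool(P,yaw,p,up=0):
    "TCP pose holding the grip of a bar with pivot P"
    R=rot(yaw,p); T=R@np.diag([1,-1,-1]); return P+R@[.265,0,.0345-.019+up],T
def goal(q=Q):
    f=lambda a:np.linalg.norm(piv(a)[:2]-q)-.16
    ph=brentq(f,0,1.2); d=q-piv(ph)[:2]; return ph,np.arctan2(d[1],d[0])
E
python3 - <<'E'
from bar import *; from cell import r
print(piv(0),[np.linalg.norm(piv(a)[:2]-Q) for a in (0,.2,.4,.6,.8)])
ph,y=goal(); print(ph,np.degrees(y)); print(tool(piv(ph),y,0)[0])
P=piv(0); y0=np.arctan2(.0999,.1233)
for pose in (tool(P,y0,-.043,.1),tool(P,y0,-.043),tool(piv(0),y0,.14),tool(piv(ph),y,.14),tool(piv(ph),y,0,.1)): print(pose[0],r.ik(*pose))
E
```

```text
[ 0.4271 -0.3372  0.0405] [np.float64(0.23818380679617346), np.float64(0.1941204805171535), np.float64(0.14996031647737149), np.float64(0.10841261839325125), np.float64(0.07685259599261846)]
0.35410288182434907 64.43546458558562
[ 0.5728 -0.0265  0.056 ]
[ 0.6367 -0.1674  0.1445] [ -0.1821  33.446   14.4531  90.2273  -6.999   58.9181 -35.2145]
[ 0.6333 -0.1701  0.0446] [  1.3483  39.591   12.4736  95.032   -8.1235  47.926  -34.3059]
[ 0.6293 -0.1734  0.0928] [  8.2366  33.0405   8.9678  99.404  -16.4297  44.3616 -23.9758]
[ 0.5708 -0.0308  0.0928] [  1.2364  27.5587   1.6493 109.2101 -12.5336  40.7831 -13.5554]
[ 0.5728 -0.0265  0.156 ] [ -7.4155  24.3009   6.4736 103.1945  -3.3443  52.6889 -25.0472]
```

Run:
```python
from bar import *; from cell import r,eyes; import cv2
P=np.array([.427,-.3403,.0405]); y0=np.arctan2(.0999,.1233)
r.move_to(*tool(P,y0,-.043,.11)); f0=r.get_obs()["contact_force"]
r.move_linear(*tool(P,y0,-.043),velocity=.1)
f1=r.get_obs()["contact_force"]
r.close(60); r.wait(.2); o=r.get_obs(); print(f0,f1,o["contact_force"],o["width"],o["grasp_force"],o["eef_pos"],o["time_s"])
s=eyes.snapshot("side"); cv2.imwrite("pics/g1.png",cv2.resize(s["color"][110:260,260:460],None,fx=4,fy=4))
```

```text
[0.9056 0.6262 1.3075] [ 0.1176 -0.1452  0.8063] [ 0.0081 -0.0286  0.2257] 0.23082490252768967 58.39258803287521 [ 0.6333 -0.1732  0.0446] 3.025
```

View pics/g1.png

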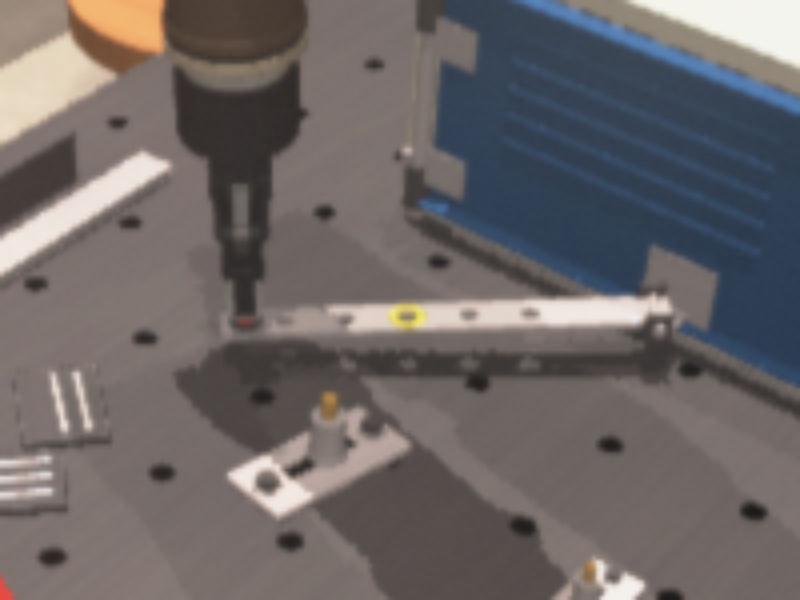

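The grip is between the pads (red visible at crop (245,322)) and the bar is undisturbed. Now lift, then draw open in small steps.

Run:
```python
from bar import *; from cell import r,eyes; import cv2,pickle
P=np.array([.427,-.3403,.0405]); y0=np.arctan2(.0999,.1233); ph,yg=goal()
def show(t):
    o=r.get_obs(); print(t,o["contact_force"],o["wrist_torque"],o["width"],o["eef_pos"],o["time_s"])
for p in (.05,.14):
    r.move_linear(*tool(P,y0,p),velocity=.06); show(p)
d0=P-piv(0)
for k in np.linspace(0,1,6)[1:]:
    r.move_linear(*tool(piv(k*ph)+d0*(1-k),y0+k*(yg-y0),.14),velocity=.07); show(k)
    if np.linalg.norm(r.get_obs()["contact_force"])>25: break
S={n:eyes.snapshot(n) for n in("scene","side","wrist")}; pickle.dump(S,open("s1.pkl","wb"))
a=cv2.resize(S["scene"]["color"][180:330,150:350],None,fx=3,fy=3); b=cv2.resize(S["side"]["color"][110:260,260:460],None,fx=3,fy=3)
cv2.imwrite("pics/o1.png",cv2.resize(S["scene"]["color"][200:300,140:300],None,fx=5,fy=5,interpolation=2))
cv2.imwrite("pics/o2.png",cv2.resize(S["side"]["color"][130:240,300:460],None,fx=5,fy=5,interpolation=2))
```

```text
0.05 [ 0.8202  1.5926 -2.8222] [ 0.1244 -0.2224  0.0196] 0.22832072422266692 [ 0.6321 -0.1743  0.0695] 3.6333
0.14 [ 1.9872  0.7209 -2.2587] [ 0.0241 -0.1549  0.0288] 0.2291292495405246 [ 0.6292 -0.1764  0.0928] 4.1833
0.2 [-2.5913 -1.2283 -3.5748] [-0.6101  0.6466 -0.0765] 0.22828030354989778 [ 0.6179 -0.1435  0.0928] 4.8333
0.4 [-2.6041 -2.831  -3.9824] [-0.5984  0.5739 -0.0645] 0.22479283750062215 [ 0.6067 -0.1121  0.093 ] 5.4583
0.6000000000000001 [-2.1374 -2.0371 -3.0941] [-0.6646  0.5228 -0.0548] 0.2270379139407698 [ 0.5949 -0.0827  0.0929] 6.0583
0.8 [-2.1294 -3.2418 -3.7294] [-0.7006  0.4192 -0.1056] 0.2314856769969021 [ 0.5829 -0.0555  0.0929] 6.6333
1.0 [-1.9685 -2.9592 -2.6023] [-0.723   0.3837 -0.0257] 0.23047874975618238 [ 0.5708 -0.0307  0.0929] 7.175
```

View pics/o1.png

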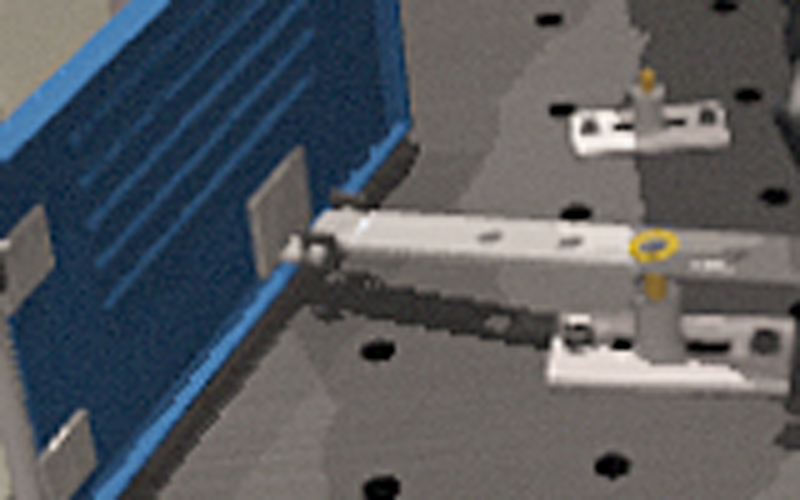

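View pics/o2.png

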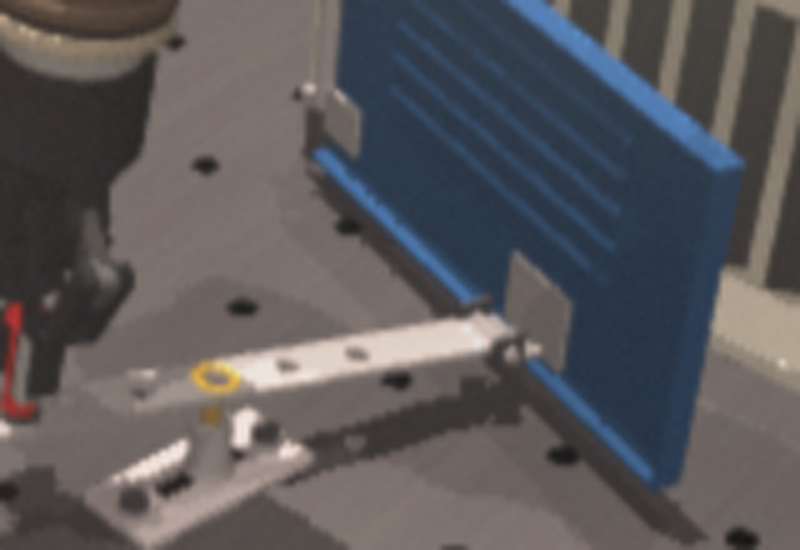

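The ringed hole now hangs just over the pin (scene crop (655,245), side crop (215,378)), with the shutter about 0.35 rad open. Next I'll triangulate it against the pin.

Run:
```python
from vis import *; from bar import *; import pickle
S=pickle.load(open("s1.pkl","rb"));a,b=S["scene"],S["side"]
c1=lambda p:((p[0]+.5)/5-.5+140,(p[1]+.5)/5-.5+200)
c2=lambda p:((p[0]+.5)/5-.5+300,(p[1]+.5)/5-.5+130)
X={}
for k,p,q in(("80",(490,237),(357,353)),("120",(570,241),(288,365)),("160",(655,245),(215,378))):
    X[k],e=tri((a,c1(p)),(b,c2(q))); print(k,X[k],e)
d=X["160"]-X["80"]; print(np.linalg.norm(d),np.degrees(np.arctan2(d[1],d[0])),d[2]/np.linalg.norm(d))
ph,y=goal(); P=piv(ph); R=rot(y,.14); print("predicted ring",P+R@[.16,0,.0025],"yaw",np.degrees(y))
G=tool(P,y,.14)[0]; u=X["160"]-G; print("yaw ring->grip",np.degrees(np.arctan2(-u[1],-u[0])))
print("level hole would be (bar yaw from images)",X["160"]+ (rot(y,0)-R)@[.16,0,.0025])
```

```text
80 [ 0.4923 -0.1936  0.0532] [np.float64(0.0017739876144340038), np.float64(0.0017739876144340749)]
120 [ 0.509  -0.1581  0.0585] [np.float64(0.0017935897603436218), np.float64(0.0017935897603436758)]
160 [ 0.5261 -0.1212  0.0641] [np.float64(0.0017572215678873981), np.float64(0.001757221567887479)]
0.08070610810882353 64.99898918395954 0.13442274596779313
predicted ring [ 0.5267 -0.1229  0.0653] yaw 64.43546458558562
yaw ring->grip 63.687927653528966
level hole would be (bar yaw from images) [ 0.5269 -0.1194  0.0418]
```

```bash
cat > seat.py <<'E'
from bar import *; from cell import r
ph,y=goal(); P=piv(ph)
def go(p,off,v=.02):
    t,T=tool(P,y,p); r.move_linear(t+np.r_[off,0],T,velocity=v)
def force(n=4):
    f=[]
    for _ in range(n): r.wait(.02); f.append(r.get_obs()["contact_force"])
    return np.mean(f,0)
E
python3 - <<'E'
from seat import *
base0=np.array([.0003,-.001])
R=rot(y,0)[:2,:2]
offs=[(0,0)]+[(q*np.cos(a),q*np.sin(a)) for q,n in((.0012,6),(.0024,10),(.0036,14)) for a in np.arange(n)*2*np.pi/n]
found=None
go(.115,base0); f0=force(); print("base",f0)
for i,o in enumerate(offs):
    off=base0+R@np.array(o)
    if i: go(top,off)
    p=.115 if i==0 else top
    while p>.07:
        p-=.003; go(p,off); df=force()-f0
        if df[2]>4: break
    print(i,np.array(o)*1e3,"p",round(p,4),df)
    if p<=.07: found=off; break
    top=p+.008
    go(top,off)
    if r.get_obs()["time_s"]>40: break
print(found,r.get_obs()["time_s"])
if found is not None: np.save("off.npy",found)
E
```

```text
base [-1.9814 -2.0163 -3.7582]
0 [0. 0.] p 0.07 [ 0.1246 -0.4602  0.3015]
[ 0.0003 -0.001 ] 12.6167
```

The pin entered on the first try. I'll continue down gently, easing sideways if force builds.

Run:
```python
from seat import *
off=np.load("off.npy"); f0=np.array([-1.98,-2.02,-3.76]); p=.07
while p>-.012:
    p-=.003; go(p,off); df=force(3)-f0
    if abs(df[:2]).max()>2: off=off+np.clip(df[:2]*.00008,-.0004,.0004)
    print(round(p,4),df,off*1e3)
    if df[2]>4: break
    if np.linalg.norm(df)>9: break
np.save("off.npy",off); o=r.get_obs(); print(o["eef_pos"],o["time_s"],o["width"])
```

```text
0.067 [ 0.1154 -0.6397  0.679 ] [ 0.3 -1. ]
0.064 [ 0.6014 -0.7768  1.2173] [ 0.3 -1. ]
0.061 [ 0.1948 -0.5545  0.6378] [ 0.3 -1. ]
0.058 [ 1.0172 -1.2685  0.7069] [ 0.3 -1. ]
0.055 [ 0.438  -0.6626  0.6521] [ 0.3 -1. ]
0.052 [ 0.3573 -0.5958  0.5925] [ 0.3 -1. ]
0.049 [ 0.6408 -0.4026  0.4846] [ 0.3 -1. ]
0.046 [ 0.7449 -0.3984  0.8468] [ 0.3 -1. ]
0.043 [ 0.2819 -0.7746  0.2728] [ 0.3 -1. ]
0.04 [ 0.3228 -0.3398  0.5373] [ 0.3 -1. ]
0.037 [0.6849 0.1925 0.5603] [ 0.3 -1. ]
0.034 [ 0.3412 -0.7026  1.1015] [ 0.3 -1. ]
0.031 [ 0.2513 -0.7747  0.8495] [ 0.3 -1. ]
0.028 [ 0.4944 -0.5718  0.5077] [ 0.3 -1. ]
0.025 [ 0.2226 -0.6915  0.6079] [ 0.3 -1. ]
0.022 [ 0.5075 -0.4885  1.5662] [ 0.3 -1. ]
0.019 [ 0.2098 -0.4873  1.0158] [ 0.3 -1. ]
0.016 [ 0.4299 -1.1846  1.3344] [ 0.3 -1. ]
0.013 [-0.0678 -1.7998  3.1026] [ 0.3 -1. ]
0.01 [-1.9647 -2.1799  9.9648] [ 0.1428 -1.1744]
[ 0.5732 -0.028   0.0593] 18.6167 0.2293524787213884
```

Run:
```python
from seat import *
f0=np.array([-1.98,-2.02,-3.76]); u=rot(y,0)[:2,:2]
for o in ((0,0),(-.0006,0),(-.0012,0),(.0006,0),(0,.0007),(0,-.0007)):
    off=np.array([.0003,-.001])+u@np.array(o); go(.016,off); a=force(3)-f0; p=.016
    while p>0:
        p-=.001; go(p,off); df=force(3)-f0
        if df[2]>4.5: break
    print(np.array(o)*1e3,"at .016:",a@np.c_[np.r_[u[:,0],0],np.r_[u[:,1],0],[0,0,1]],"p",round(p,4),df@np.c_[np.r_[u[:,0],0],np.r_[u[:,1],0],[0,0,1]])
print(r.get_obs()["time_s"])
```

```text
[0. 0.] at .016: [-0.2332 -0.9702  0.5451] p 0.012 [-1.3248  0.8841  7.2981]
[-0.6  0. ] at .016: [-1.0605 -1.0563  0.5609] p 0.012 [-1.7012  0.6972  6.5672]
[-1.2  0. ] at .016: [ 0.6274 -0.6851  1.7991] p 0.012 [0.2889 1.0808 6.9776]
[0.6 0. ] at .016: [-0.605  -0.7641  1.3066] p 0.012 [-2.4229  1.1105  7.1442]
[0.  0.7] at .016: [-0.4495 -0.8425  1.4123] p 0.012 [-0.8799  0.6692  6.9052]
[ 0.  -0.7] at .016: [-0.4795 -0.2806  1.5299] p 0.012 [-1.6401  0.9096  7.0785]
27.6167
```

The stop is at the same height at every offset, so it's the shoulder. Now I'll ease inward until the pin carries the spring, then let go.

Run:
```python
from seat import *; from cell import eyes; import cv2
u=rot(y,0)[:2,:2]; a=-.0008
while a>-.005:
    go(.013,np.array([.0003,-.001])+u[:,0]*a); f=force(4); al=f[:2]@u; print(round(a*1e3,1),al,f[2])
    if al[0]>-.3: break
    a-=.0004
r.release(); r.wait(.5); o=r.get_obs(); print(o["width"],o["contact_force"],o["time_s"])
S=eyes.snapshot("side"); import pickle; pickle.dump({"side":S,"scene":eyes.snapshot("scene")},open("s2.pkl","wb"))
cv2.imwrite("pics/r1.png",cv2.resize(S["color"][130:240,300:460],None,fx=5,fy=5,interpolation=2))
```

```text
-0.8 [-2.4654  0.319 ] 0.490817499046062
-1.2 [-0.5047  0.2353] 0.377840297813404
-1.6 [ 0.1666 -0.2273] 0.6588393953114199
1.0016519351047877 [-0.4436 -1.5704  0.3288] 29.7167
```

View pics/r1.png

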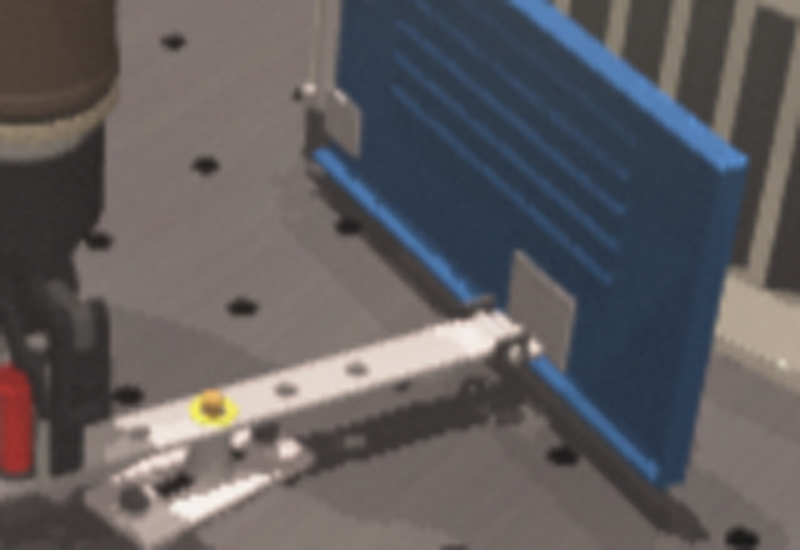

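The brass pin stands through the yellow-ringed hole (crop (212,403)) and the shutter is held open. I'll withdraw straight up and check.

Run:
```python
from seat import *; from cell import eyes; import cv2
o=r.get_obs(); p=o["eef_pos"]; print(o["contact_force"])
for dz in (.03,.07,.16):
    r.move_linear(p+[0,0,dz],velocity=.06); print(r.get_obs()["contact_force"])
r.move_linear(p+[-.05,.12,.19],velocity=.15)
r.wait(.5)
A=eyes.snapshot("scene")["color"];B=eyes.snapshot("side")["color"]
f=lambda I,x,y:cv2.resize(I[y:y+100,x:x+160],None,fx=3.7,fy=3,interpolation=2)
cv2.imwrite("pics/f.png",np.vstack([f(A,160,200),f(B,280,150)])); print(r.get_obs()["time_s"])
```

```text
[ 0.2207  0.3755 -0.8292]
[ 0.4509 -0.5079 -0.41  ]
[-0.3156 -0.5703  0.0667]
[-0.4361 -0.1767 -0.0117]
34.575
```

View pics/f.png

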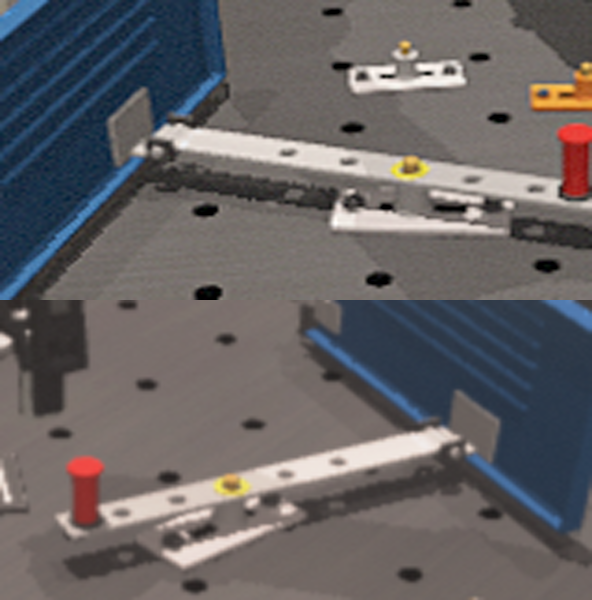

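In both views the pin is through the ringed hole, the bar looks flat and the shutter stays open. I'll check that the bar is level with numbers before handing in.

Run:
```python
from vis import *; import pickle
S=pickle.load(open("s2.pkl","rb"));a,b=S["scene"],S["side"]
c1=lambda p:(p[0]/3.7+160-.36,p[1]/3+200-.33)
c2=lambda p:(p[0]/3.7+280-.36,(p[1]-300)/3+150-.33)
X=[tri((a,c1(p)),(b,c2(q))) for p,q in(((288,153),(338,461)),((349,161.5),(286,474)),((473,180),(177,499.5)),((536,188.5),(121,512.5)))]
for x in X: print(x)
h=np.array([x[0] for x in X]); t=[.08,.12,.2,.24]; print("slope",np.polyfit(t,h[:,2],1))
```

```text
(array([ 0.49205404, -0.194634  ,  0.04300383]), [np.float64(0.0017776310959349301), np.float64(0.001777631095935101)])
(array([ 0.5088561 , -0.15817923,  0.04284739]), [np.float64(0.0016893555015656317), np.float64(0.0016893555015657065)])
(array([ 0.54423055, -0.0859666 ,  0.04270079]), [np.float64(0.0016800856659459362), np.float64(0.001680085665945888)])
(array([ 0.561552  , -0.04992934,  0.04308777]), [np.float64(0.001925909690188099), np.float64(0.0019259096901881943)])
slope [5.31786830e-05 4.29014342e-02]
```

The bar is level: slope about 0, top at z 0.043 as expected.

```bash
python3 -c "
from cell import r
print(r.job_done())"
```

```text
the job is handed in; nothing more can be done
None
```

I drew the shutter open about 0.35 rad by its grip, seated the ringed hole level on the pin's shoulder, let go and handed the job in at about 35 s; the judge returned no verdict.

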